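# Salt from the guarded seasoning caddy

### The job

Raise the clear guard flap of the seasoning caddy all the way up and swing its prop stay over, fully down in front of the raised flap, so that the flap cannot drop. Only then take the salt shaker out and stand it upright on the small steel tray. Leave the flap propped and the spice jar standing in its place.

Things in the scene. Friction and masses are not known exactly. Their poses are not given: they have to be found in the camera images.
- caddy: Fixed steel well 160 (x) x 250 (y) mm, walls 45 high, floor 4 thick; thin posts 116 high at its corners carry a clear hinged flap. Origin: centre of its foot on the worktop; x runs from its front (flap knob, robot side) to its rear, y to its left, z up. Flap hinge line: along y through x = +75, z = 120. Stay pivot: x = +50, y = -147, z = 120; the stay turns in the plane x = +50.
- guard_flap (a joint): Flap angle, rad: 0 shut (level), 1.57 upright, 1.75 fully raised at its stop, leaning back a little. May start ajar. The stiff hinge keeps it where it is left; 3 to 4 N at the knob move it. Clear pane in a steel frame, 224 mm wide (y), 7 thick, reaching 160 forward of the hinge. The stay can pass in front of it only when it is nearly upright (over 1.4).
- flap_knob (a point): Centre of the flap's black disc knob, 24 mm in diameter, 14 thick, its axis parallel to the hinge: fingers closing along the caddy's y pinch its flat sides from above, and it can turn between them as the flap rises. On a thin stem 30 mm beyond the flap's front edge, 190 mm from the hinge line, level with it when shut.
- prop_stay (a joint): Stay angle, rad: 0 parked, leaning 0.26 outward (to the caddy's right); 0.26 upright; 1.31 set, leaning 60 degrees to the left against its stop, across the front of the raised flap. It swings freely: pushed well past upright it falls over by its own weight in one to three seconds and stays set.
- stay_knob (a point): Centre of the black ball, 22 mm in diameter, at the free end of the prop stay, 150 mm from its pivot. The stay is a steel rod 10 mm thick on the caddy's right side. A light push toward the caddy's left (+y) on the ball or the rod just below it moves it. Parked, it reaches 276 mm above the worktop; knocked over too early it bars the flap.
- salt_shaker: Loose salt shaker of clear glass with a grey rounded metal head, 44 mm in diameter, 90 mm high, about 0.1 kg; widest up to 74 mm above its underside, head 34 mm wide. Origin at the centre of its underside, z up. Stands on the floor of the caddy, left or right, about 120 mm from the spice jar.
- spice_jar: Loose spice jar with a wide dark screw cap, 44 mm in diameter, 105 mm high, standing in the caddy beside the shaker; taller than the shaker and not to be taken. Origin at the centre of its underside.
- tray: Fixed square tray of dark steel, 130 x 130 mm outside, floor 4 mm thick, rim 14 mm high and 4 mm thick. Origin under its centre on the worktop, z up. It lies beside the caddy, to its left or its right.
There are look-alikes about, which are no part of the job. What is shaped like the salt_shaker but purple, red or turquoise is not meant.

How it is judged:
On the way, in this order (a step that is already met when the one before it is completed fails the run):
1. the guard flap is raised (value of joint guard_flap above 1.4 rad), for 0.2 s.
2. the prop stay is set in front of the raised flap while the shaker still stands in the caddy (value of joint prop_stay above 1.15 rad and value of joint guard_flap above 1.3 rad and distance of salt_shaker from where it was at the start of the episode below 0.03 m), for 0.2 s.
3. the salt shaker is lifted out with the flap propped (z of salt_shaker in the frame of caddy above 0.05 m and value of joint prop_stay above 1.15 rad and value of joint guard_flap above 1.3 rad), for 0.1 s.
At the end, for the whole second after the job is handed in: The salt shaker stands upright (within 10 degrees) and at rest on the floor of the tray, its centre within 45 mm of the tray's centre along each side; the flap is up (over 1.3 rad) and the prop stay is set (over 1.15 rad); the spice jar stands within 30 mm of where it was (x of salt_shaker in the frame of tray between -0.045 and 0.045 m and y of salt_shaker in the frame of tray between -0.045 and 0.045 m and z of salt_shaker in the frame of tray below 0.01 m and angle between each of salt_shaker, spice_jar's own z axis and vertical below 0.17 rad and linear speed of salt_shaker below 0.03 m/s and value of joint guard_flap above 1.3 rad and value of joint prop_stay above 1.15 rad and distance of spice_jar from where it was at the start of the episode below 0.03 m); the robot touches nothing.
It fails at once if the spice jar is knocked over or carried off (angle between spice_jar's own z axis and vertical above 0.5 rad or distance of spice_jar from where it was at the start of the episode above 0.05 m).
It also fails if it takes over 72 s, if anything falls off the work surface, if the arm or the gripper's body presses on something with over 40 N, if the wrist force passes 120 N, or if a joint passes its speed limit or range.

### The arm

A 6-joint arm with a two-finger parallel gripper is mounted at the origin on a cart in front of the work surface, level with it; the furniture and walls round the work are solid. World frame = base frame: x ahead of the robot, y to its left, z up, the work surface at z = 0. Lengths are in m, angles in rad, forces in N, time in s.
With the tool pointing down it reaches from about 0.425 to 0.95 m from the base axis. Payload 14.7 kg.
Tool frame: the origin (TCP) lies between the finger pads; the fingertips stand 19 mm ahead of it and the grasp point (between the pads) is the TCP (nose_length is the distance from the TCP to the fingertips, in m); z points along the fingers, y is the line along which they close (so a half turn about z gives the same grasp; the last joint's range is limited). The gripper opens to 85 mm and grips with 20 to 120 N. Pads are 22 mm wide; open, the fingers measure 114 mm over their backs; the gripper's body (76 mm by 85 mm) begins 54 mm behind the grasp point. The pads swing forward as they close: fully open they stand 13 mm farther back than shut.
Start: joints at [1.225, 0.48, 1.596, -0, 1.065, -0.047], TCP at [0.191, 0.621, 0.25] pointing down, gripper open.
Joint ranges: [-2.75, 2.75], [-0.82, 2.05], [0.23, 2.67], [-1.56, 4.7], [0.09, 2.69], [-2.92, 2.92]. Speed limits (rad/s): [1.89, 1.89, 2.39, 3.01, 3.01, 3.01].

### API

Orientations are given as a rotation vector (axis times angle).
In Python, from plant import * gives the robot as it stands. Calls block until the motion is done:
- move_to(position, orientation): joint-space move of the TCP to a pose.
- line_to(position, rot=None, v=0.15): straight line of the TCP; rot=None keeps the orientation; v is the mean speed in m/s.
- move_j(angles): joint-space move.
- let_go() and close_gripper(effort=None): open the fingers fully, or close them until they stop; effort is the grip in N (None keeps the last).
- sleep(seconds).
- ik(position, orientation): joint angles nearest the present ones, or None.
- read_state(): the state.
- camera(name): name is "scene" or "top" or "wrist"; returns a dict with "image" (384x512x3 uint8, red, green, blue), "range_z" (384x512 float32, m along the optical axis (not along the pixel's ray), 0 where there is no reading), "mtx" (3x3 intrinsics, pixels), "R" (3x3) and "t" (3): a world point X has camera coordinates R X + t. Camera axes: x right, y down, z forward; pixel columns grow to the right and rows downward; lengths in m; the calibration is good to about 2 mm. The wrist camera is an equidistant fisheye: a pixel r from the principal point sees the ray r / f radians off the axis. A picture is of the moment at which its call begins.
A pose or a line that the arm cannot do raises IKError and nothing moves.
- finish_job(): hands the job in; it is judged then, once.
The state is a dict: "time": time; "joints": joint angles; "dq": joint speeds; "joint_torque": joint torques, N m; "ee_pos": TCP position; "orientation": TCP orientation; "wrist_force": force on the tool from outside, world axes, zero at the start; "moment": the same for the moment, N m; "opening": finger opening in m; "grasp_force": force on a finger pad.
Only numpy, scipy, OpenCV 4.12 (cv2) and the standard library are available. Lean on these libraries where they do the work, as an engineer would, in place of code of your own. Each camera call takes 0.05 s, during which the arm holds its last target. There are 200 camera calls.

## Working session

There is one attempt and no reset: what is moved stays moved. The work goes in short steps, each a Python script; the robot and the scene stay as the last script left them, time stands still between calls to the robot, and variables do not carry over. Pictures are saved under pics/ and viewed, at most 10 in all, crops included, and the job is handed in when it is done.

```bash
mkdir -p pics; ls; python3 - <<'E'
from plant import *
import cv2,numpy as np,pickle
d={}
for n in("scene","top"):
    c=camera(n);d[n]=c;cv2.imwrite(f"pics/{n}0.png",c["image"][:,:,::-1])
    print(n,c["mtx"].tolist(),c["R"].round(3).tolist(),c["t"])
pickle.dump(d,open("cam0.pkl","wb"))
s=read_state();print(s["time"],s["orientation"],s["opening"])
E
```

```text
pics
scene [[368.3741521351421, 0.0, 252.38022671559034], [0.0, 368.3741521351421, 186.76877125087844], [0.0, 0.0, 1.0]] [[0.558, -0.83, 0.002], [-0.641, -0.432, -0.635], [0.528, 0.352, -0.773]] [-0.34093911  0.42416102  0.78698104]
top [[384.93380618268174, 0.0, 260.0137220626008], [0.0, 384.93380618268174, 198.01693270581774], [0.0, 0.0, 1.0]] [[-0.028, -0.999, -0.014], [-0.998, 0.029, -0.063], [0.063, 0.012, -0.998]] [-0.03559859  0.54423157  1.15704049]
0.1 [-4.67521405e-01 -3.10637367e+00  1.73751633e-03] 0.08527039892974451
```

View pics/scene0.png

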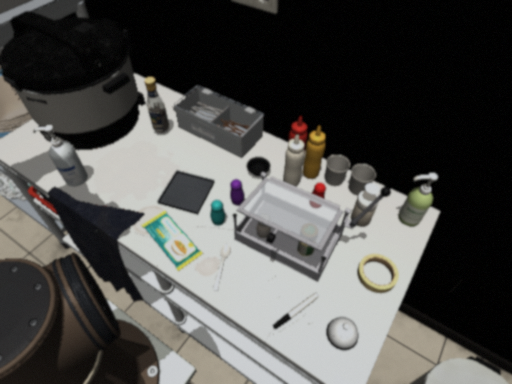

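View pics/top0.png

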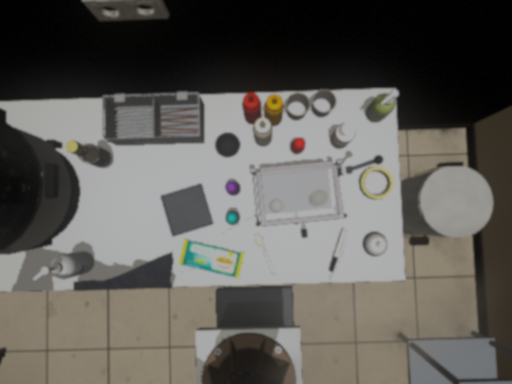

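The scene picture shows the caddy at about (290,222) with its flap nearly shut and two objects under it, at (264,228) and (305,240). The tray is at (187,192). Shaker-shaped look-alikes are purple (237,190), turquoise (217,212) and red (318,193).

In the top picture the flap knob is at (304,233), the stay ball at (378,159), the tray at (187,209) and the two contents at (277,205) and (317,198). I'll check the choice in a close crop.

```bash
python3 - <<'E'
import cv2,numpy as np,pickle
d=pickle.load(open("cam0.pkl","rb"))
a=cv2.resize(d["scene"]["image"][160:280,225:400,::-1],None,fx=4.5,fy=4.5,interpolation=cv2.INTER_CUBIC)[:, :787]
b=cv2.resize(d["top"]["image"][140:245,240:395,::-1],None,fx=5,fy=5,interpolation=cv2.INTER_CUBIC)
cv2.imwrite("pics/c1.png",a);cv2.imwrite("pics/c2.png",b)
E
```

```text
(no output)
```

View pics/c1.png

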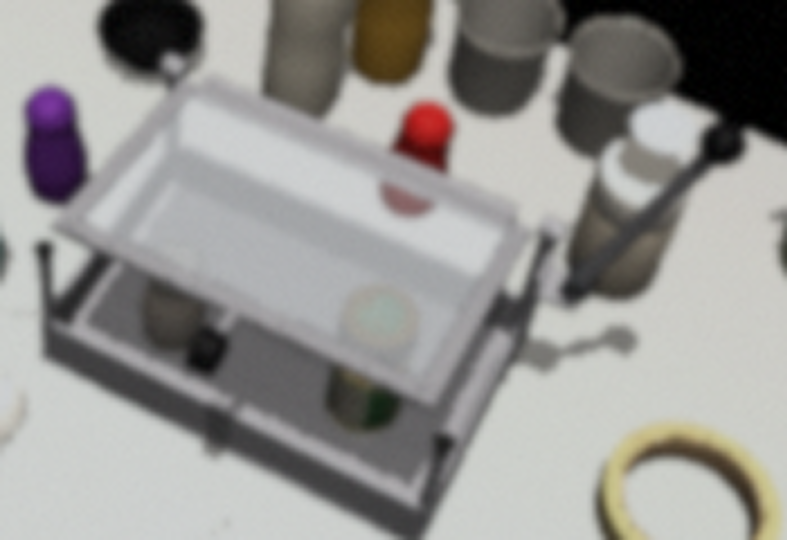

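View pics/c2.png

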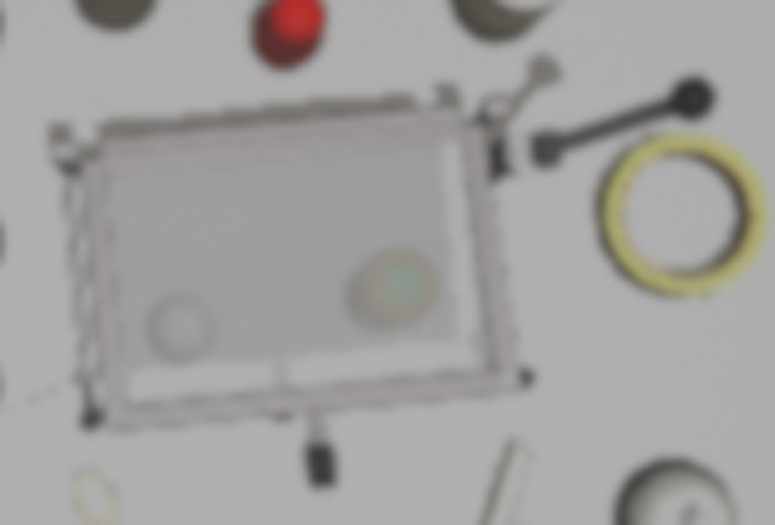

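The left object at c1 (172,310) / c2 (180,327) is narrow with a grey head, so it is the salt shaker. The right one at c1 (375,350) / c2 (392,288) is wider and taller with a screw cap, so it is the jar. The purple, turquoise and red ones outside the caddy are decoys. The flap is ajar. Next I'll measure.

```bash
cat > h.py <<'E'
import numpy as np,pickle
def ray(c,u,v):
    K=c["mtx"];d=c["R"].T@np.array([(u-K[0,2])/K[0,0],(v-K[1,2])/K[1,1],1]);return -c["R"].T@c["t"],d
def plane(c,u,v,z):
    o,d=ray(c,u,v);return o+d*(z-o[2])/d[2]
def tri(c1,p1,c2,p2):
    o1,d1=ray(c1,*p1);o2,d2=ray(c2,*p2)
    s=np.linalg.lstsq(np.c_[d1,-d2],o2-o1,rcond=None)[0]
    a,b=o1+s[0]*d1,o2+s[1]*d2;return (a+b)/2,np.linalg.norm(a-b)
E
python3 - <<'E'
from h import *
np.set_printoptions(precision=4,suppress=True)
d=pickle.load(open("cam0.pkl","rb"));S,T=d["scene"],d["top"]
s=lambda x,y:(225+(x+.5)/4.5-.5,160+(y+.5)/4.5-.5); t=lambda x,y:(240+(x+.5)/5-.5,140+(y+.5)/5-.5)
P={}
for n,a,b in [("knob",s(206,350),t(320,467)),("ball",s(723,142),t(691,97)),("pivot",s(572,290),t(546,150)),("fL",s(44,248),t(91,420)),("fR",s(445,443),t(527,377)),("shaker head?",s(172,285),t(180,327)),("jar",s(379,318),t(392,288))]:
    P[n],e=tri(S,a,T,b);print(n,P[n],"res",round(e,4))
yv=P["fL"]-P["fR"];yv[2]=0;print("post sep",np.linalg.norm(yv));yv/=np.linalg.norm(yv);xv=np.array([yv[1],-yv[0],0])
print("yaw",np.arctan2(xv[1],xv[0]))
o1=P["pivot"]-.05*xv+.147*yv;o2=P["ball"]-.05*xv+.1856*yv
print("origin from pivot",o1,"ball",o2,"posts mid",(P["fL"]+P["fR"])/2)
R=np.c_[xv,yv,[0,0,1]]
o=((o1+o2)/2);o[2]=0
for n in P:print(n,"caddy",R.T@(P[n]-o))
# tray
im=T["image"].astype(int);import cv2
m=((im.max(2)<75)).astype(np.uint8);m[:,:150]=0;m[:,225:]=0;m[:180]=0;m[:,:][240:]=0
n,l,st,ce=cv2.connectedComponentsWithStats(m);i=1+st[1:,4].argmax();print(st[i],ce[i])
r=cv2.minAreaRect(cv2.findContours((l==i).astype(np.uint8),0,1)[0][0]);print(r);B=cv2.boxPoints(r)
W=np.array([plane(T,*p,.012) for p in B]);print(W,W.mean(0),np.linalg.norm(W-np.roll(W,1,0),axis=1))
E
```

```text
knob [ 0.4373 -0.166   0.1591] res 0.0005
ball [ 0.6127 -0.3397  0.2667] res 0.0007
pivot [ 0.6082 -0.3012  0.1142] res 0.0043
fL [ 0.4653 -0.0439  0.1179] res 0.0011
fR [ 0.482  -0.2856  0.1173] res 0.0023
shaker head? [ 0.5182 -0.0965  0.0594] res 0.001
jar [ 0.5357 -0.2168  0.1056] res 0.0032
post sep 0.24230843429297502
yaw 0.06898407072878658
origin from pivot [ 0.5482 -0.158   0.1142] ball [ 0.55   -0.158   0.2667] posts mid [ 0.4737 -0.1648  0.1176]
knob caddy [-0.1121 -0.0003  0.1591]
ball caddy [ 0.0509 -0.1856  0.2667]
pivot caddy [ 0.0491 -0.147   0.1142]
fL caddy [-0.0757  0.1196  0.1179]
fR caddy [-0.0757 -0.1227  0.1173]
shaker head? caddy [-0.0266  0.0635  0.0594]
jar caddy [-0.0174 -0.0578  0.1056]Traceback (most recent call last):
  File "<stdin>", line 18, in <module>
ValueError: attempt to get argmax of an empty sequence
```

```bash
cat >> h.py <<'E'
from scipy.spatial.transform import Rotation as Ro
O=np.array([.549,-.158,0]);YAW=.069
RC=Ro.from_euler("z",YAW).as_matrix()
W=lambda x,y,z:O+RC@np.array([x,y,z])
C=lambda p:RC.T@(np.asarray(p)-O)
def down(a): # tool y at world angle a from +y
    x,y,z=np.array([-np.cos(a),-np.sin(a),0]),np.array([-np.sin(a),np.cos(a),0]),np.array([0,0,-1.])
    return Ro.from_matrix(np.c_[x,y,z]).as_rotvec()
E
python3 - <<'E'
from h import *;import cv2
np.set_printoptions(precision=4,suppress=True)
T=pickle.load(open("cam0.pkl","rb"))["top"]
im=T["image"].astype(int);print(im[209,187],im[209,225])
m=(im.max(2)<(im[209,187].max()+im[209,225].max())/2).astype(np.uint8);m[:,:150]=0;m[:,222:]=0;m[:175]=0;m[239:]=0
n,l,st,ce=cv2.connectedComponentsWithStats(m);i=1+st[1:,4].argmax();print(st[i],ce[i])
r=cv2.minAreaRect(cv2.findContours((l==i).astype(np.uint8),0,1)[0][0]);print(r)
w=np.array([plane(T,*p,.012) for p in cv2.boxPoints(r)]);print(w,w.mean(0),np.linalg.norm(w-np.roll(w,1,0),axis=1))
from plant import *
k=lambda th:W(.075-.19*np.cos(th),0,.12+.19*np.sin(th))
q=down(YAW);th0=.207
print(ik(k(th0)+[0,0,.09],q),ik(k(1.68),q))
try:
    move_to(k(th0)+[0,0,.09],q)
    line_to(k(th0)-[0,0,.001],v=.1)
    close_gripper(20)
    s=read_state();print(s["time"],s["opening"],s["grasp_force"],s["wrist_force"])
    c=camera("scene");cv2.imwrite("pics/s1.png",cv2.resize(c["image"][120:290,200:420,::-1],None,fx=3.5,fy=3.5))
except Exception as e:print(repr(e))
E
```

```text
[84 85 88] [174 175 175]
[ 161  184   52   52 1824] [186.3925 209.5461]
((186.3486328125, 209.50811767578125), (42.49541473388672, 43.1571044921875), 72.89727020263672)
[[0.5599 0.2576 0.012 ]
 [0.5953 0.1298 0.012 ]
 [0.4696 0.0939 0.012 ]
 [0.4345 0.2208 0.012 ]] [0.5148 0.1755 0.012 ] [0.1307 0.1326 0.1308 0.1317]
[-0.426   0.2283  1.999   0.      0.9143 -2.0658] [-0.2765  0.4494  1.4974  0.      1.1948 -1.9163]
4.7083 0.0137386607779436 25.111070573329926 [-1.1655 -5.265   0.6555]
```

The tray fits (131 mm sides, centre (0.515, 0.176)). The opening of 13.7 mm against a 14 mm knob means the knob is gripped, so I'll raise the flap.

```bash
python3 - <<'E'
from h import *;import cv2
from plant import *
np.set_printoptions(precision=3,suppress=True)
p=C(read_state()["ee_pos"]);print(p)
k=lambda th:W(.075-.19*np.cos(th),0,.12+.19*np.sin(th))
for th in np.linspace(.207,1.69,9)[1:]:
    line_to(k(th),v=.12)
    s=read_state();print(round(th,2),s["time"],s["opening"],s["wrist_force"])
    if np.linalg.norm(s["wrist_force"])>60: break
let_go();line_to(np.array(s["ee_pos"])+[0,0,.08],v=.25)
c=camera("scene");cv2.imwrite("pics/s2.png",cv2.resize(c["image"][100:290,190:420,::-1],None,fx=3,fy=3,interpolation=cv2.INTER_CUBIC))
print(read_state()["time"])
E
```

```text
[-0.111 -0.     0.158]
0.39 5.2083 0.01353762081369457 [-0.997 -6.418  2.377]
0.58 5.65 0.013674626202890462 [-1.791 -6.983  3.312]
0.76 6.0917 0.013857119228465147 [-1.62  -7.386  4.233]
0.95 6.5333 0.013299936840476555 [ 0.037 -8.134  3.935]
1.13 6.975 0.013016411239685617 [ 0.591 -6.846  3.354]
1.32 7.4167 0.013651822910882268 [ 0.738 -6.739  4.628]
1.5 7.8583 0.013745662166124084 [ 1.508 -6.278  5.723]
1.69 8.3 0.013526549997231317 [ 1.837 -5.705  5.075]
9.5083
```

View pics/s2.png

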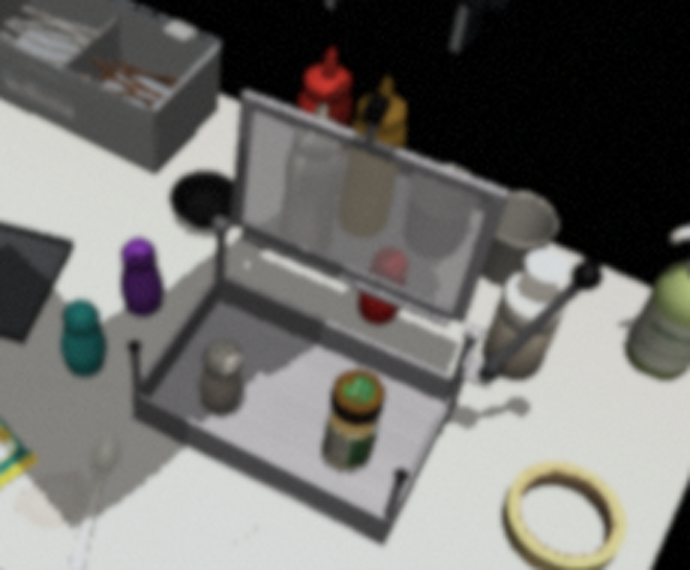

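The flap stands raised, with its knob at (375,107). The grey shaker is at left (222,375), the dark-capped jar at right (352,420), and the stay ball is still parked at (587,272). Now I'll push the stay over.

```bash
python3 - <<'E'
from h import *;import cv2
from plant import *
np.set_printoptions(precision=3,suppress=True)
close_gripper(20)
line_to(W(.045,-.255,.38),v=.25)
line_to(W(.045,-.255,.272),v=.2)
for y in np.linspace(-.20,-.095,4):
    line_to(W(.045,y,.272),v=.12);s=read_state();print(y,s["time"],s["wrist_force"])
sleep(1.0)
line_to(W(.045,-.13,.30),v=.2)
line_to(W(-.03,-.13,.38),v=.25)
let_go();line_to(W(-.09,.0,.38),v=.3)
sleep(.5)
d={}
for n in("scene","top"):d[n]=camera(n)
pickle.dump(d,open("cam1.pkl","wb"))
a=cv2.resize(d["scene"]["image"][100:290,190:420,::-1],None,fx=2,fy=2,interpolation=cv2.INTER_CUBIC)
b=cv2.resize(d["top"]["image"][130:245,240:400,::-1],None,fx=3,fy=3,interpolation=cv2.INTER_CUBIC)[:, :340]
b=cv2.resize(d["top"]["image"][140:245,240:350,::-1],(330,315),interpolation=cv2.INTER_CUBIC)
o=np.zeros((380,790,3),np.uint8);o[:,:460]=a;o[:315,460:]=b;cv2.imwrite("pics/s3.png",o)
print(read_state()["time"])
E
```

```text
-0.2 12.7667 [ 0.448  0.086 -0.577]
-0.165 13.2083 [ 0.083 -0.475 -0.51 ]
-0.13 13.65 [ 0.271 -0.275  0.241]
-0.095 14.0917 [-0.224 -0.491  0.038]
18.0667
```

View pics/s3.png

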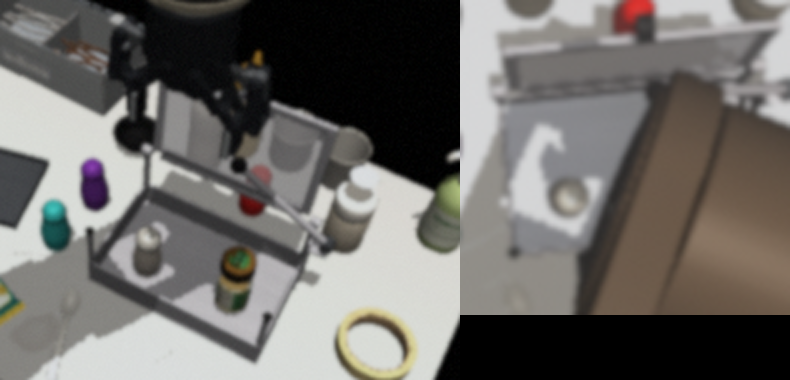

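The stay lies across the raised flap, with its ball at (238,163). The shaker head is at (148,236) in the scene half and (568,196) in the top half. I'll check both numerically and triangulate the shaker.

```bash
python3 - <<'E'
from h import *
np.set_printoptions(precision=4,suppress=True)
d=pickle.load(open("cam1.pkl","rb"));S,T=d["scene"],d["top"]
o,r=ray(S,190+238/2,100+163/2);o,r=C(o),RC.T@r;p=o+r*(.05-o[0])/r[0];print("ball",p,"stay",np.arctan2(p[1]+.147,p[2]-.12)+.26)
t=(240+(568-460)/3-.3,140+196/3-.3)
p,e=tri(S,(190+148/2-.25,100+236/2-.25),T,t);print("head",p,C(p),e)
print("top on z=.085",C(plane(T,*t,.085)))
print("base from scene", C(plane(S,190+147/2,100+275/2,.006)))
E
```

```text
ball [ 0.05   -0.017   0.1996] stay 1.281216138726885
head [ 0.5177 -0.0972  0.0847] [-0.027   0.0628  0.0847] 0.0017919915550308723
top on z=.085 [-0.0275  0.0636  0.085 ]
base from scene [-0.036   0.0553  0.006 ]
```

```bash
python3 - <<'E'
from h import *;import cv2
from plant import *
np.set_printoptions(precision=3,suppress=True)
q=down(YAW);x,y=-.027,.063
line_to(W(x,y,.25),v=.25)
line_to(W(x,y,.066),v=.12)
print(read_state()["wrist_force"]);close_gripper(30)
s=read_state();print(s["time"],s["opening"],s["grasp_force"],s["wrist_force"])
if s["opening"]>.035:
    line_to(W(x,y,.20),v=.12);sleep(.2)
    print(read_state()["opening"])
    line_to([.515,.1755,.20],v=.2)
    line_to([.515,.1755,.068],v=.1)
    s=read_state();print(s["time"],s["opening"],s["wrist_force"])
E
```

```text
[-0.117  0.485  0.089]
21.0583 0.03608342368219493 29.42230689805001 [-0.44  -0.432  6.185]
0.036019782384796105
25.5083 0.03577188389623895 [-0.089 -0.833 -1.056]
```

The opening of 36 mm is narrower than the expected 44 mm, so I'll look before releasing.

```bash
python3 - <<'E'
from h import *;import cv2
from plant import *
a=camera("scene")["image"][110:290,130:350,::-1];w=camera("wrist")["image"][:,:,::-1]
o=np.zeros((384,788,3),np.uint8);o[:360,:440]=cv2.resize(a,(440,360),interpolation=cv2.INTER_CUBIC);o[:,440:]=w[:,82:430]
cv2.imwrite("pics/s4.png",o)
E
```

```text
(no output)
```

View pics/s4.png

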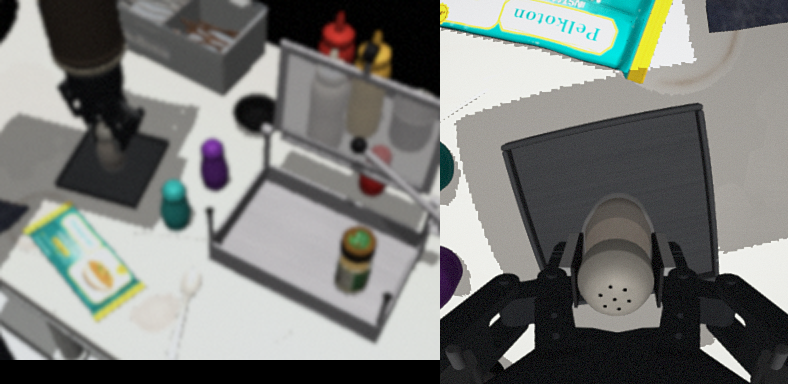

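The shaker is held upright over the tray (shaker at (110,150)), the jar stands at (355,260) and the stay is set. I'll lower until contact and release.

```bash
python3 - <<'E'
from h import *;import cv2
from plant import *
np.set_printoptions(precision=3,suppress=True)
z=.068;f0=read_state()["wrist_force"][2]
while z>.058:
    z-=.001;line_to([.515,.1755,z],v=.03);f=read_state()["wrist_force"][2]
    if f-f0>1.5:break
print(z,f0,f)
let_go();sleep(.3);line_to([.515,.1755,.22],v=.15);line_to([.45,.1755,.30],v=.25);sleep(.5)
d={n:camera(n) for n in("scene","top")}
o=np.zeros((400,800,3),np.uint8);a=d["scene"]["image"][110:290,130:370,::-1];o[:360,:480]=cv2.resize(a,(480,360),interpolation=cv2.INTER_CUBIC)
b=d["top"]["image"][140:250,150:250,::-1];o[:352,480:]=cv2.resize(b,(320,352),interpolation=cv2.INTER_CUBIC)
cv2.imwrite("pics/s5.png",o);pickle.dump(d,open("cam2.pkl","wb"));print(read_state()["time"])
E
```

```text
0.066 -1.8616881612971312 6.657113330602896
29.2833
```

View pics/s5.png

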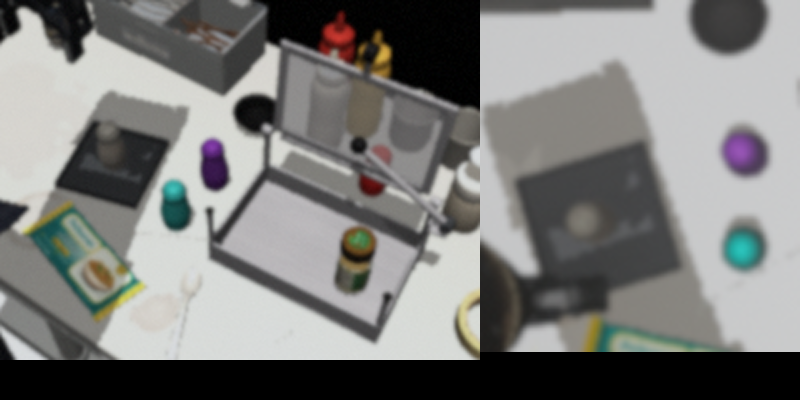

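The shaker stands upright near the tray's centre ((110,145) left, (588,221) right). The flap is up, the stay is set (ball at (358,146)) and the jar is in its place.

```bash
python3 -c "
from plant import *
print(finish_job())"
```

```text
the job is handed in; nothing more can be done
None
```

I handed the job in at about 29 s on the robot's clock; the last pictures show the flap up with its stay set, the salt shaker upright near the tray's centre and the spice jar in place, but `finish_job()` returned no verdict.

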